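# Fan instrument cassettes along the steriliser tray

## Task

Fan the three instrument cassettes into an overlapping row, like roof tiles, in the steriliser tray so that steam reaches each: first the blue one, lying on the sloped back rest with its foot on the tray floor where the slope begins, then the yellow one lying on the blue, then the red one on the yellow, each with its foot on the tray floor about 4 cm nearer the tray's front than the one below, so that every grip bar stays clear at the upper end. Square each to the tray, lower it at the slope's angle until it rests before letting go (do not drop it), and leave the bottle, cup and bowl where they are.

Things in the scene. Friction and masses are not known exactly. Their poses are not given: they have to be found in the camera images.
- tray: fixed steel steriliser tray, 250 long (x), 124 wide (y); walls 22 high, 4 thick; floor 4 thick. Origin: centre of the underside; x points from its front (robot side) to the back rest, a plate 90 wide sloping up toward +x at 27 degrees, whose face, produced, meets the floor at tray_toe (plate: 22 to 107 along the slope from there). A cassette on it lies at 27 degrees, foot end down, bar end up
- tray_toe (a point): toe of the slope, on the tray floor: x 0, y 0, 4 above the tray's underside; tray's axes. A cassette laid on another with its foot 44 nearer the front along the floor lies parallel to it, face to face; the bars then have 29 clear between them, so open the fingers only a little (about 7 a side) to let go and draw back square to the slope. Friction holds the row
- cassette_blue: flat steel instrument cassette with a blue grip bar, about 0.18 kg: body 130 long (x), 80 wide (y), 20 thick (z); origin: centre of the underside. The bar stands across the top face, centred 49 toward +x: 10 thick (x), 80 long (y, full width), 30 high. Pinch its broad sides, fingers closing along x. Starts flat on the counter, bar end away from the robot; a blue stripe marks the foot (-x) end
- cassette_yellow: flat steel instrument cassette with a yellow grip bar, about 0.18 kg: body 130 long (x), 80 wide (y), 20 thick (z); origin: centre of the underside. The bar stands across the top face, centred 49 toward +x: 10 thick (x), 80 long (y, full width), 30 high. Pinch its broad sides, fingers closing along x. Starts flat on the counter, bar end away from the robot; a yellow stripe marks the foot (-x) end
- cassette_red: flat steel instrument cassette with a red grip bar, about 0.18 kg: body 130 long (x), 80 wide (y), 20 thick (z); origin: centre of the underside. The bar stands across the top face, centred 49 toward +x: 10 thick (x), 80 long (y, full width), 30 high. Pinch its broad sides, fingers closing along x. Starts flat on the counter, bar end away from the robot; a red stripe marks the foot (-x) end
- blue_foot (a point): middle of the lower edge of the blue cassette's foot end, 65 from its origin toward -x, on the underside; axes as the cassette's
- yellow_foot (a point): middle of the lower edge of the yellow cassette's foot end, 65 from its origin toward -x, on the underside; axes as the cassette's
- red_foot (a point): middle of the lower edge of the red cassette's foot end, 65 from its origin toward -x, on the underside; axes as the cassette's
- blue_bar (a point): middle of the top of the blue cassette's grip bar (49 toward +x, 50 above the underside); axes as the cassette's
- yellow_bar (a point): middle of the top of the yellow cassette's grip bar (49 toward +x, 50 above the underside); axes as the cassette's
- red_bar (a point): middle of the top of the red cassette's grip bar (49 toward +x, 50 above the underside); axes as the cassette's
- spray_bottle: white disinfectant bottle, 66 across, 170 high, upright; origin at its underside. Leave alone
- rinse_cup: green rinse cup, 72 across the rim, 85 high, upright; origin at its underside. Leave alone
- mixing_bowl: blue mixing bowl, 110 across, 55 high, upright; origin at its underside. Leave alone
Not all that is in view belongs to the job. What is shaped like the cassette_red but brown or pink is not meant.

How it is judged:
By the outcome, as a careful person would: the job done as asked, in the order asked, and still so for the second after the job is handed in, with the robot touching nothing.
It also fails if it takes over 72 s, if anything falls off the work surface, if the arm or the gripper's body presses on something with over 40 N, if the wrist force passes 120 N, or if a joint passes its speed limit or range.

## Robot

A 7-joint arm with a two-finger parallel gripper is mounted at the origin on the work surface. World frame = base frame: x ahead of the robot, y to its left, z up, the work surface at z = 0. Lengths are in m, angles in rad, forces in N, time in s.
With the tool pointing down it reaches from about 0.425 to 0.95 m from the base axis. Payload 16.7 kg.
Tool frame: the origin (TCP) lies at the very end of the fingers, on their centre line; the grasp point (between the pads) lies behind it (r.tcp_to_grasp is the x of the grasp point in the tool frame, in m); x points along the fingers, y is the direction in which the jaws open and shut, and the axes are right-handed (so a half turn about x gives the same grasp; the last joint's range is limited). The gripper opens to 94 mm and grips with 3 to 60 N. Pads are 16 mm wide; open, the fingers measure 119 mm over their backs; the gripper's body (75 mm by 177 mm) begins 78 mm behind the grasp point.
Start: joints at [-1.371, 0.426, 0.074, 1.606, -0.034, 1.111, -0.067], TCP at [0.231, 0.634, 0.205] pointing down, gripper open.
Joint ranges: [-2.85, 2.85], [-0.5, 2.14], [-1.23, 1.37], [0.21, 2.46], [-1.02, 4.16], [0.16, 2.05], [-2.73, 2.73]. Speed limits (rad/s): [1.89, 1.89, 2.39, 2.39, 3.01, 3.01, 3.01].

## Interface

Orientations are given as a unit quaternion [x, y, z, w].
In Python, from bench import r gives the robot as it stands. Calls block until the motion is done:
- r.movep(position, orientation): joint-space move of the TCP to a pose.
- r.movel(position, rotation=None, feed=0.15, contact_N=None): straight line of the TCP; rotation=None keeps the orientation; feed is the mean speed in m/s. With contact_N (N) it stops when the force on the tool has changed by that much, and returns True; else False.
- r.move_j(angles): joint-space move.
- r.grip(opening, strength=None): finger opening in m; strength is the grip in N (None keeps the last); returns when the fingers have stopped.
- r.hold(seconds).
- r.inverse_kinematics(position, orientation): joint angles nearest the present ones, or None.
- r.grab_frame(name): name is "side" or "top"; returns a dict with "frame" (480x640x3 uint8, red, green, blue), "vertical_fov" (degrees; the focal length in pixels is half the picture's height over the tangent of half this angle, whatever the lens; pixels are square), "cx", "cy" (the principal point, pixels), "world_to_cam" (4x4, takes a point from world to camera coordinates). Camera axes: x right, y down, z forward; pixel columns grow to the right and rows downward; lengths in m; the calibration is good to about 2 mm. A picture is of the moment at which its call begins. There is no depth.
A pose or a line that the arm cannot do raises r.Unreachable and nothing moves.
- r.hand_in(): hands the job in, once; it reports no verdict.
Readings, each from a call of its own:
- r.read_time_s(): time.
- r.read_joints(): joint angles.
- r.read_qd(): joint speeds.
- r.read_tau(): joint torques, N m.
- r.read_eef_pos(): TCP position.
- r.read_tool_rot(): TCP orientation.
- r.read_ft_force(): force on the tool from outside, world axes, zero at the start.
- r.read_ft_torque(): the same for the moment, N m.
- r.read_opening(): finger opening in m.
Only numpy, scipy, OpenCV 4.12 (cv2) and the standard library are available. Lean on these libraries where they do the work, as an engineer would, in place of code of your own. Each camera call takes 0.05 s, during which the arm holds its last target. There are 200 camera calls.

## Working session

There is one attempt and no reset: what is moved stays moved. The work goes in short steps, each a Python script; the robot and the scene stay as the last script left them, time stands still between calls to the robot, and variables do not carry over. Pictures are saved under pics/ and viewed, about 8 in all and at most 12, crops included, and the job is handed in when it is done.

```bash
ls; mkdir -p pics
python3 - <<'E'
from bench import r
import cv2
for n in("top","side"):
    f=r.grab_frame(n); cv2.imwrite(f"pics/{n}0.png",f["frame"][:,:,::-1])
    print(n,f["vertical_fov"],f["cx"],f["cy"],f["world_to_cam"].round(4).tolist() if hasattr(f["world_to_cam"],'round') else f["world_to_cam"])
print(r.tcp_to_grasp,r.read_eef_pos(),r.read_tool_rot(),r.read_time_s(),r.read_ft_force())
E
```

```text
pics
top 52.219414022733176 316.40189058144693 232.82078406668703 [[-0.0009, -1.0, 0.0007, 0.0116], [-0.9975, 0.0008, -0.0713, 0.5505], [0.0713, -0.0008, -0.9975, 1.1886], [0.0, 0.0, 0.0, 1.0]]
side 46.54611749942965 306.2099786846809 239.16470760122724 [[0.931, -0.365, -0.005, -0.4903], [-0.2135, -0.5334, -0.8185, 0.1522], [0.2961, 0.7631, -0.5745, 1.3779], [0.0, 0.0, 0.0, 1.0]]
-0.0188 [0.23058654 0.63398287 0.20482477] [ 0.12228064  0.69642479 -0.12312649  0.69633313] 0.1 [-0.18426291 -1.37986782 -0.07333172]
```

View pics/top0.png

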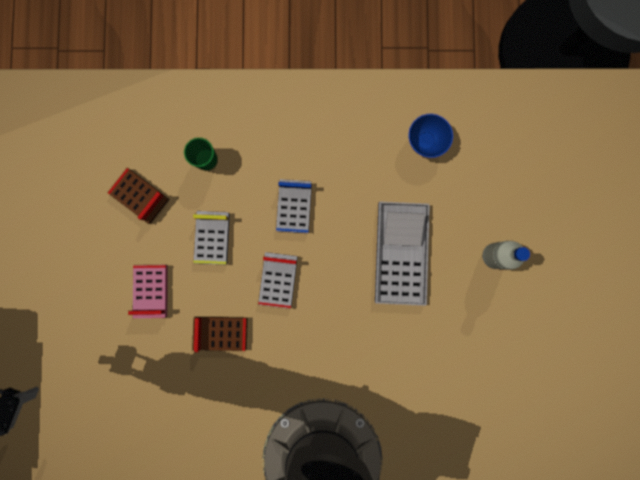

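View pics/side0.png

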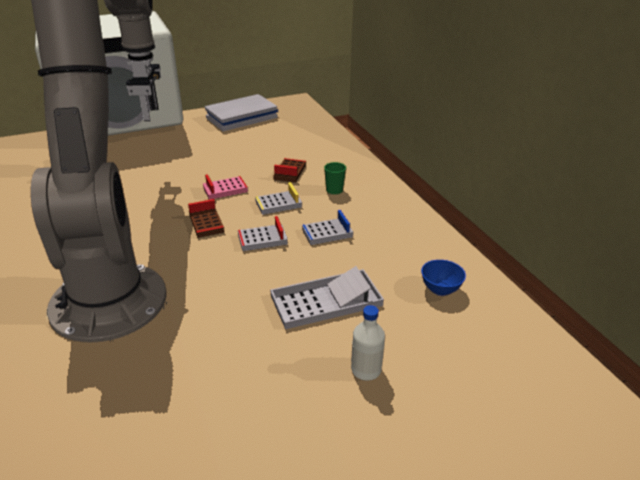

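Top view: blue cassette at (294,207), yellow (211,238), red (279,280), tray (403,253) with the slope toward the top of the image. Brown and pink decoys are at (138,195), (220,334) and (150,292). The side view agrees. Next I'll enlarge for accuracy.

Run:
```python
import cv2,numpy as np
t=cv2.imread("pics/top0.png"); s=cv2.imread("pics/side0.png")
a=cv2.resize(t[170:320,185:440],None,fx=3,fy=3,interpolation=cv2.INTER_CUBIC)
cv2.imwrite("pics/ctop.png",a)
hsv=cv2.cvtColor(t,cv2.COLOR_BGR2HSV)
for p in[(294,195),(300,184),(294,231),(211,216),(211,263),(279,260),(277,305),(293,220),(250,220),(325,188),(403,215),(379,280),(340,350),(403,255)]:print(p,hsv[p[1],p[0]])
hs=cv2.cvtColor(s,cv2.COLOR_BGR2HSV)
for p in[(345,222),(307,232),(294,192),(280,227),(240,240),(330,232),(350,288),(300,300),(270,270)]:print('s',p,hs[p[1],p[0]])
```

```text
(294, 195) [  0   6 132]
(300, 184) [111 194 134]
(294, 231) [113 102 125]
(211, 216) [ 29 187 169]
(211, 263) [ 27 116 152]
(279, 260) [  1 219 157]
(277, 305) [  1 167 157]
(293, 220) [  0   5 144]
(250, 220) [ 18 116 163]
(325, 188) [ 19 115 162]
(403, 215) [  5  11 134]
(379, 280) [ 0  6 84]
(340, 350) [ 19 117 159]
(403, 255) [  8   7 140]
s (345, 222) [111 206  99]
s (307, 232) [112 148 164]
s (294, 192) [ 24 175 200]
s (280, 227) [  0 205 199]
s (240, 240) [  1  98 146]
s (330, 232) [169  13 154]
s (350, 288) [  3  15 182]
s (300, 300) [167   9 188]
s (270, 270) [ 17  99 204]
```

View pics/ctop.png

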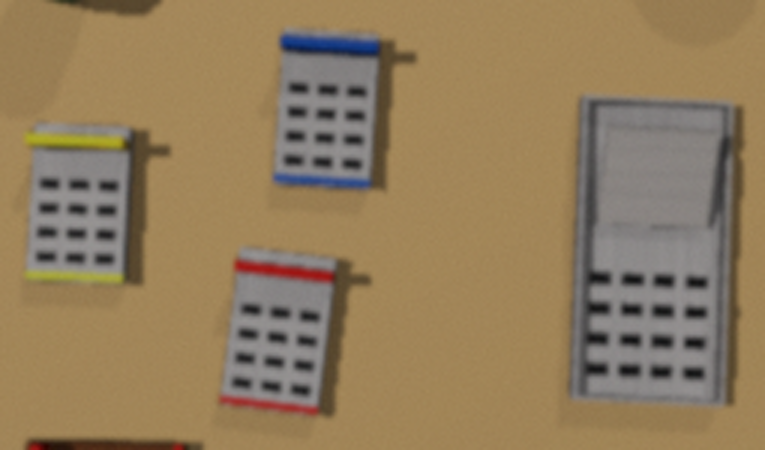

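```bash
cat > vis.py <<'E'
import cv2,numpy as np
from scipy.optimize import minimize
def box(x0,x1,y0,y1,z0,z1): return np.array([[x,y,z] for x in(x0,x1) for y in(y0,y1) for z in(z0,z1)])/1e3
CAS=[box(-65,65,-40,40,0,20),box(44,54,-40,40,20,50)]
c,s=np.cos(np.radians(27)),np.sin(np.radians(27))
TRAY=[box(-125,125,-62,62,0,22),np.array([[t*c,y,4+t*s] for t in(22,107) for y in(-45,45)])/1e3]
def proj(f,P):
    M=np.array(f["world_to_cam"]); q=P@M[:3,:3].T+M[:3,3]; F=240/np.tan(np.radians(f["vertical_fov"]/2))
    return q[:,:2]/q[:,2:]*F+[f["cx"],f["cy"]]
def render(f,parts,p,roi,k=6):
    x0,y0,x1,y1=roi; im=np.zeros(((y1-y0)*k,(x1-x0)*k),np.uint8)
    C,S=np.cos(p[2]),np.sin(p[2]); R=np.array([[C,-S,0],[S,C,0],[0,0,1]])
    for P in parts:
        u=(proj(f,P@R.T+[p[0],p[1],0])-[x0,y0]+.5)*k-.5
        cv2.fillConvexPoly(im,cv2.convexHull(np.round(u*16).astype(np.int32)),255,cv2.LINE_8,4)
    return cv2.GaussianBlur(cv2.resize(im,(x1-x0,y1-y0),interpolation=cv2.INTER_AREA).astype(np.float32)/255,(0,0),.8)
def mask(f,roi):
    x0,y0,x1,y1=roi; h=cv2.cvtColor(f["frame"],cv2.COLOR_RGB2HSV)[y0:y1,x0:x1].astype(int)
    tan=(h[...,0]>13)&(h[...,0]<23)&(h[...,1]>55)
    m=cv2.morphologyEx((~tan).astype(np.uint8),cv2.MORPH_OPEN,np.ones((2,2)))*0+(~tan).astype(np.uint8)
    cs,_=cv2.findContours(m,cv2.RETR_EXTERNAL,cv2.CHAIN_APPROX_NONE)
    o=np.zeros(m.shape,np.float32); cv2.drawContours(o,[max(cs,key=cv2.contourArea)],-1,1,-1)
    return cv2.GaussianBlur(o,(0,0),.8)
def fit(views,parts,p0):
    ms=[mask(f,roi) for f,roi in views]
    cost=lambda p:sum(((render(f,parts,p*[1,1,.1],roi)-m)**2).sum() for (f,roi),m in zip(views,ms))
    p0=np.array(p0,float)*[1,1,10]
    for d in(.015,.004):
        o=minimize(cost,p0,method="Nelder-Mead",options=dict(initial_simplex=p0+np.vstack([np.zeros(3),np.eye(3)*[d,d,d*20]]),xatol=1e-5,fatol=1e-3)); p0=o.x
    return p0*[1,1,.1],o.fun
def back(f,u,z):
    M=np.array(f["world_to_cam"]);F=240/np.tan(np.radians(f["vertical_fov"]/2))
    d=M[:3,:3].T@np.array([(u[0]-f["cx"])/F,(u[1]-f["cy"])/F,1]); C=-M[:3,:3].T@M[:3,3]
    return C+d*(z-C[2])/d[2]
E
python3 - <<'E'
from bench import r
from vis import *
T=r.grab_frame("top");S=r.grab_frame("side")
objs=dict(blue=((294,209),(265,168,330,250),(293,205,365,253)),yellow=((211,241),(183,200,240,275),(245,178,310,220)),
 red=((279,283),(250,245,310,318),(230,213,296,256)),tray=((403,255),(365,190,440,315),(260,265,390,311)))
res={}
for n,(u,a,b) in objs.items():
    g=back(T,u,.01); p0=[g[0],g[1],-.05]; P=TRAY if n=="tray" else CAS
    for lab,v in(("top",[(T,a)]),("side",[(S,b)]),("both",[(T,a),(S,b)])):
        p,fu=fit(v,P,p0); print(n,lab,p.round(4),round(fu,1))
E
```

```text
blue top [ 0.618   0.0676 -0.0641] 6.7
blue side [ 0.619   0.0695 -0.0856] 12.3
blue both [ 0.6182  0.0677 -0.0675] 24.3
yellow top [ 0.5392  0.2724 -0.0411] 15.9
yellow side [ 0.5394  0.2723 -0.1325] 107.8
yellow both [ 0.5392  0.2725 -0.05  ] 133.2
red top [ 0.434   0.1068 -0.1194] 3.7
red side [ 0.4345  0.1088 -0.1305] 10.9
red both [ 0.4342  0.1071 -0.1223] 19.0
tray top [ 0.5012 -0.2004 -0.0477] 14.3
tray side [ 0.5005 -0.1998 -0.0605] 21.4
tray both [ 0.5007 -0.2003 -0.0497] 39.4
```

```bash
cat > job.py <<'E'
from bench import r
import numpy as np
from scipy.spatial.transform import Rotation as R
POSE=dict(blue=(.6181,.0677,-.066),yellow=(.5392,.2724,-.043),red=(.4341,.1070,-.121))
TRAY=np.array([.5009,-.2003,0]); TYAW=-.049; A=np.radians(27); G=.0235   # G: TCP above underside when gripped
SGN=1
TOOL=np.array([[0,1,0],[0,0,-1],[-1,0,0.]])*np.array([1,SGN,SGN])
def pick(n,h=0):                       # TCP pose over the bar, h above the grip height
    x,y,w=POSE[n]; Rc=R.from_euler("z",w)
    return np.array([x,y,0])+Rc.apply([.049,0,G+h]),(Rc*R.from_matrix(TOOL)).as_quat()
RT=R.from_euler("z",TYAW); RC=RT*R.from_euler("y",-A)
def place(fx,n=0,a=0):                 # foot fx along tray floor; n off the slope, a up the slope
    return TRAY+RT.apply([fx,0,.004])+RC.apply([.114+a,0,G+n]),(RC*R.from_matrix(TOOL)).as_quat()
def st(t):
    p=r.read_eef_pos(); print(t,"t=%.1f"%r.read_time_s(),"p",np.round(p,4),"F",np.round(r.read_ft_force(),1),"open %.4f"%r.read_opening())
def intray(p): return RC.inv().apply(np.array(p)-TRAY-RT.apply([0,0,.004]))*1e3  # slope coordinates of TCP, mm
E
python3 - <<'E'
import job
from job import *
for s in(1,-1):
    job.TOOL=np.array([[0,1,0],[0,0,-1],[-1,0,0.]])*np.array([1,s,s])
    for n,fx in(("blue",0),("yellow",-.044),("red",-.088)):
        for q in(pick(n),pick(n,.17),place(fx),place(fx,.10)):
            j=r.inverse_kinematics(*q); print(s,n,None if j is None else np.round(j,2))
E
```

```text
1 blue [-0.65  0.72  0.65  1.78 -0.56  0.85  0.21]
1 blue [-0.72  0.52  0.75  1.66 -0.39  1.11  0.08]
1 blue [ 0.08  0.34  0.25  2.21 -0.98  0.24  1.17]
1 blue [-0.45  0.15  0.85  2.25 -0.67  0.42  0.89]
1 yellow [-0.85  0.63  0.44  1.82 -0.37  0.77 -0.26]
1 yellow [-0.92  0.43  0.52  1.71 -0.24  1.07 -0.36]
1 yellow [ 0.26  0.28  0.07  2.28 -0.89  0.18  1.12]
1 yellow [-1.2  -0.43  1.37  2.34  0.71  0.51 -0.36]
1 red [-0.76  0.44  0.51  2.18 -0.37  0.61 -0.1 ]
1 red [-0.91  0.15  0.64  2.05 -0.11  0.98 -0.34]
1 red [ 1.26  0.4  -1.03  2.32  0.97  0.25 -0.6 ]
1 red [-0.4  -0.08  0.78  2.4  -0.28  0.37  0.58]
-1 blue [ 0.5   0.86 -1.03  1.7   0.83  1.08  2.27]
-1 blue [ 0.5   0.63 -1.03  1.58  0.56  1.25  2.45]
-1 blue [ 0.08  0.34  0.25  2.21 -0.98  0.24 -1.98]
-1 blue [-0.62  0.19  1.06  2.26 -0.8   0.46 -2.12]
-1 yellow [-0.41  0.59 -0.16  1.79  0.13  0.77  2.46]
-1 yellow [-0.48  0.39 -0.06  1.68  0.03  1.07  2.55]
-1 yellow [ 0.26  0.28  0.07  2.28 -0.89  0.18 -2.02]
-1 yellow [-0.67  0.04  1.08  2.33 -0.53  0.39 -2.33]
-1 red [-0.34  0.39  0.    2.15 -0.    0.6   2.68]
-1 red [-0.54  0.14  0.23  2.03 -0.04  0.98  2.72]
-1 red [ 1.26  0.4  -1.03  2.32  0.97  0.25  2.54]
-1 red [ 0.69  0.   -0.3   2.35 -0.43  0.38 -2.43]
```

Run:
```python
from job import *
r.movep(*pick("blue",.17)); st("over"); r.grip(.04,40)
r.movel(pick("blue",.01)[0],feed=.2); print(r.movel(pick("blue")[0],feed=.05,contact_N=10)); st("down")
r.grip(0,40); st("grip")
r.movel(pick("blue",.14)[0],feed=.2); st("lift")
for n in(.05,.1):
    for a in (0.004,): 
        j=r.inverse_kinematics(*place(0,n,a)); print(n,None if j is None else np.round(j,2))
p,q=place(0,0,.004)
for h in(.05,.1):
    j=r.inverse_kinematics(p+[0,0,h],q); print("v",h,None if j is None else np.round(j,2))
print(np.round(r.read_joints(),2))
import cv2; f=r.grab_frame("side"); cv2.imwrite("pics/lift1.png",cv2.resize(f["frame"][60:300,180:500,::-1],None,fx=2,fy=2))
```

```text
over t=2.7 p [0.6669 0.0658 0.1934] F [-0.4 -0.3  0.4] open 0.0941
False
down t=5.0 p [0.6669 0.0645 0.0235] F [-0.6  0.8  0.4] open 0.0398
grip t=5.6 p [0.667  0.0645 0.0236] F [-0.8  0.4  2.1] open 0.0098
lift t=6.4 p [0.6663 0.0647 0.1623] F [ 1.3  0.2 -2.1] open 0.0099
0.05 [-0.04  0.24  0.39  2.22 -0.75  0.32  0.95]
0.1 [-0.45  0.15  0.85  2.24 -0.67  0.42  0.89]
v 0.05 [-0.03  0.26  0.38  2.17 -0.7   0.33  0.88]
v 0.1 [-0.34  0.21  0.72  2.15 -0.64  0.46  0.82]
[-0.71  0.55  0.74  1.69 -0.42  1.06  0.1 ]
```

View pics/lift1.png

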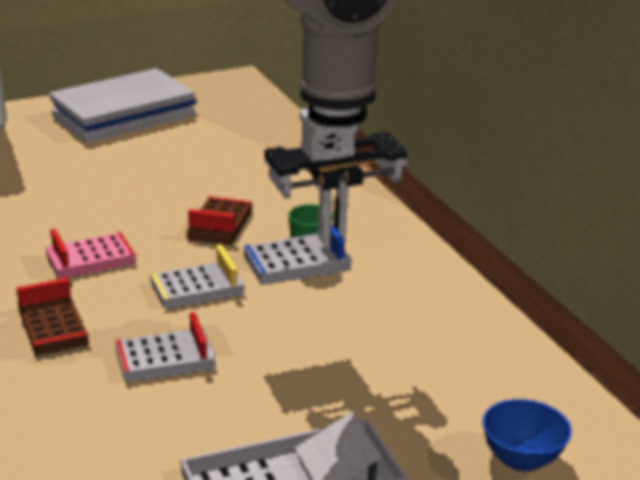

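The blue cassette is gripped and level at crop (300,255), with an opening of 9.8 mm. Next I'll place it.

```bash
cat >> job.py <<'E'
def seat(fx,a0=.004,cn=4):
    r.movel(place(fx,.008,a0)[0],feed=.12); st("near"); F0=r.read_ft_force()
    c=r.movel(place(fx,-.006,a0)[0],feed=.02,contact_N=cn); s=intray(r.read_eef_pos()); st("normal %s"%c); print("slope coords",s.round(1)-[114+1e3*fx*np.cos(A),0,1e3*G-1e3*fx*np.sin(A)])
    return c
E
python3 - <<'E'
from job import *
p,q=place(0,0,.004)
r.movep(p+[0,0,.1],q); st("above"); seat(0)
E
```

```text
above t=7.5 p [ 0.5961 -0.2038  0.1784] F [ 1.2 -1.  -1.1] open 0.0096
near t=8.5 p [ 0.5921 -0.2046  0.0857] F [-0.4 -1.3 -1.8] open 0.0098
normal True t=8.9 p [ 0.5955 -0.2046  0.0791] F [-1.4  0.9  6.4] open 0.0097
slope coords [4.5 0.4 0.4]
```

```bash
cat >> job.py <<'E'
def slide(d=.010,cn=5):
    p=np.array(r.read_eef_pos()); u=RC.apply([1,0,0])
    c=r.movel(p-u*d,feed=.012,contact_N=cn); st("slide %s"%c); print("moved",np.round((np.array(r.read_eef_pos())-p)@u*1e3,2),"slope coords",intray(r.read_eef_pos()).round(1))
E
python3 - <<'E'
from job import *
slide(); r.hold(.3); st("held")
import cv2; f=r.grab_frame("side"); cv2.imwrite("pics/pl1.png",cv2.resize(f["frame"][190:350,230:430,::-1],None,fx=3.5,fy=3.5,interpolation=cv2.INTER_CUBIC))
E
```

```text
slide True t=9.6 p [ 0.5891 -0.2045  0.0759] F [-0.5  0.3  3.4] open 0.0097
moved -7.16 slope coords [1.113e+02 1.000e-01 2.400e+01]
held t=9.9 p [ 0.5891 -0.2044  0.0759] F [-0.3  0.1  4.5] open 0.0099
```

View pics/pl1.png

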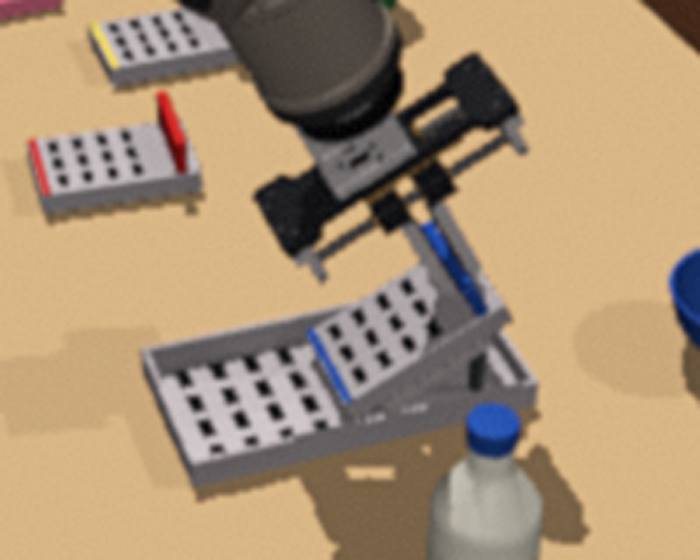

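Image: the blue cassette lies on the slope with its foot on the floor at crop (345,400), bar held. I'll release it, draw back, then pick the yellow.

```bash
cat >> job.py <<'E'
def release(back=.05):
    r.grip(.024); r.hold(.2); p=np.array(r.read_eef_pos()); r.movel(p+RC.apply([0,0,back]),feed=.12); st("released")
def fetch(n):
    r.movep(*pick(n,.12)); r.grip(.04,40); r.movel(pick(n,.01)[0],feed=.2); c=r.movel(pick(n)[0],feed=.05,contact_N=10); r.grip(0,40); st("grip %s"%c)
    r.movel(pick(n,.16)[0],feed=.2); st("lift")
E
python3 - <<'E'
from job import *
release()
p=np.array(r.read_eef_pos()); r.movel(p+[-.0,0.0,.08],feed=.25)
import cv2; f=r.grab_frame("top"); cv2.imwrite("pics/t1.png",cv2.resize(f["frame"][180:320,340:480,::-1],None,fx=4,fy=4,interpolation=cv2.INTER_CUBIC))
fetch("yellow")
for fx in(-.044,-.088):
  for a in(.001,):
    p,q=place(fx,0,a)
    for h in(0,.05,.08):
        j=r.inverse_kinematics(p+[0,0,h],q); print(fx,"v",h,None if j is None else np.round(j,2))
E
```

```text
released t=11.1 p [ 0.5668 -0.2028  0.1204] F [ 0.1 -0.3  0.2] open 0.0240
grip False t=15.5 p [0.5882 0.2703 0.0236] F [-1.2 -0.2  1.4] open 0.0096
lift t=16.5 p [0.5875 0.2701 0.1823] F [-0.2 -0.2 -2.6] open 0.0100
-0.044 v 0 [ 0.31  0.28  0.01  2.28 -0.81  0.17  1.04]
-0.044 v 0.05 [-0.18  0.21  0.56  2.27 -0.83  0.34  1.04]
-0.044 v 0.08 [-0.62  0.24  1.09  2.26 -0.91  0.47  1.12]
-0.088 v 0 [ 0.29  0.23  0.07  2.36 -1.02  0.18  1.28]
-0.088 v 0.05 [-0.52  0.19  0.98  2.36 -0.99  0.38  1.25]
-0.088 v 0.08 [-0.8   0.14  1.27  2.34 -0.81  0.43  1.08]
```

View pics/t1.png

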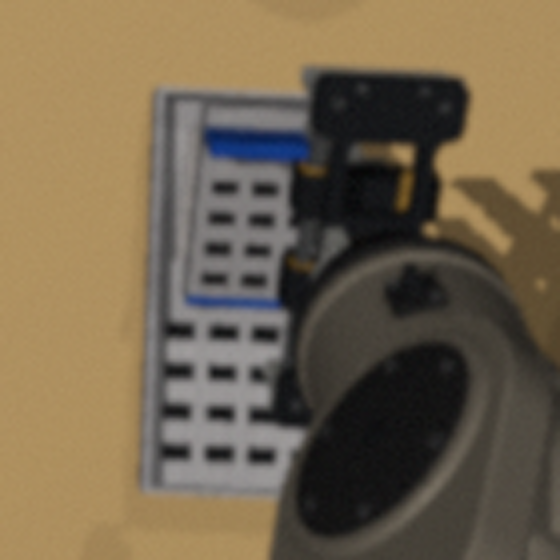

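```bash
cat > chk.py <<'E'
from vis import *
import vis
from job import RT,RC,TRAY as T0,R
HUE=dict(blue=(100,125),yellow=(25,34),red=(-6,6))
def cmask(f,n,roi):
    x0,y0,x1,y1=roi; h=cv2.cvtColor(f["frame"],cv2.COLOR_RGB2HSV)[y0:y1,x0:x1].astype(int); hh=np.where(h[...,0]>150,h[...,0]-180,h[...,0])
    m=((hh>=HUE[n][0])&(hh<=HUE[n][1])&(h[...,1]>100)).astype(np.uint8)
    k,l,s,_=cv2.connectedComponentsWithStats(m); i=1+np.argmax(s[1:,4]); return (l==i).astype(np.float32)
def barfit(views,n,fx):
    # fits dx (along floor), dy, yaw error in tray frame of the bar, relative to the planned pose
    bar=CAS[1]+[.065,0,0]
    ms=[cv2.GaussianBlur(cmask(f,n,roi),(0,0),.8) for f,roi in views]
    def pts(p): return T0+RT.apply([fx+p[0],p[1],.004])+(RT*R.from_euler("z",p[2]*10)).apply(R.from_euler("y",-27,degrees=True).apply(bar))
    def cost(p): return sum(((render(f,[pts(p)],(0,0,0),roi)-m)**2).sum() for (f,roi),m in zip(views,ms))
    o=minimize(cost,np.zeros(3),method="Nelder-Mead",options=dict(initial_simplex=np.vstack([np.zeros(3),np.eye(3)*.006]),xatol=1e-5,fatol=1e-3))
    return (o.x*[1e3,1e3,10*57.3]).round(2),round(o.fun,1),[int(m.sum()) for m in ms]
E
python3 - <<'E'
from bench import r
from chk import *
T=r.grab_frame("top");S=r.grab_frame("side")
cv2.imwrite("pics/t2.png",np.hstack([cv2.resize(f["frame"][a:a+130,b:b+130,::-1],(390,390),interpolation=cv2.INTER_CUBIC) for f,a,b in((T,190,340),(S,210,265))]))
a,b=(T,(370,195,440,260)),(S,(300,220,400,320))
for v in([a],[b],[a,b]): print(barfit(v,"blue",-.0025))
E
```

```text
(array([ 0.65,  1.85, -1.19]), np.float64(14.3), [252])
(array([ 0.57,  6.02, -1.81]), np.float64(276.1), [190])
(array([ 0.75,  3.02, -1.82]), np.float64(291.2), [252, 190])
```

View pics/t2.png

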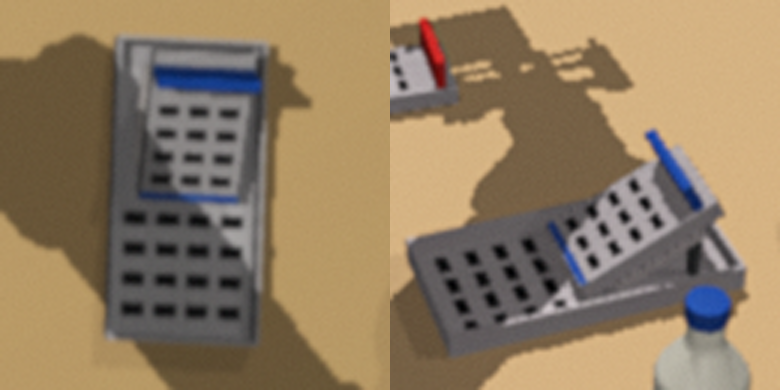

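Blue is seated with its bar clear. The fit against the top view gives about 2 mm off in y and −1.2° yaw; the side fit is contaminated by the blue bottle cap. Placing yellow next, with the last part of the approach square to the slope.

Run:
```python
from job import *
fx=-.044; a0=.001
p,q=place(fx,.05,a0); p=p+[0,0,.05]
r.movep(p,q); st("above"); print(np.round(r.read_joints(),2))
r.movel(place(fx,.045,a0)[0],feed=.15); st("via"); print(np.round(r.read_joints(),2))
seat(fx,a0)
print(np.round(r.read_joints(),2)); slide(); 
import cv2; f=r.grab_frame("side"); cv2.imwrite("pics/pl2.png",cv2.resize(f["frame"][190:350,230:430,::-1],None,fx=3.5,fy=3.5,interpolation=cv2.INTER_CUBIC))
```

```text
above t=18.3 p [ 0.5266 -0.2009  0.1719] F [ 0.1  0.  -1.5] open 0.0095
[-0.77  0.15  1.22  2.29 -0.74  0.46  0.99]
via t=19.4 p [ 0.5283 -0.2019  0.1173] F [ 0.2  0.3 -1.7] open 0.0097
[-0.33  0.22  0.75  2.32 -1.01  0.35  1.24]
near t=20.1 p [ 0.545  -0.2026  0.0844] F [-0.4  0.8 -2.3] open 0.0096
normal True t=20.6 p [ 0.5488 -0.2023  0.078 ] F [-1.1  0.3  5.6] open 0.0100
slope coords [1.50428706 0.4        0.62441801]
[ 0.15  0.29  0.19  2.29 -1.01  0.21  1.23]
slide True t=21.1 p [ 0.5443 -0.2022  0.076 ] F [ 0.1 -0.4  4.8] open 0.0099
moved -4.9 slope coords [71.4  0.2 44.4]
```

View pics/pl2.png

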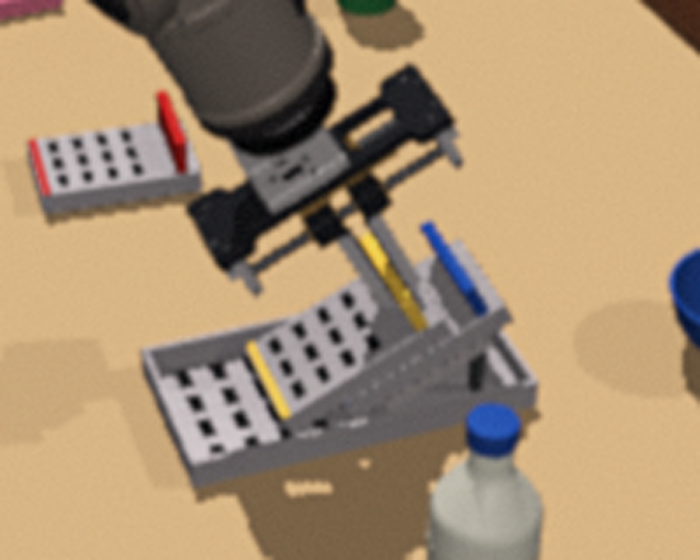

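Yellow lies face to face on blue, 40 mm down the slope and 20.4 mm higher; its foot is at crop (290,415). Release it, then fetch red.

Run:
```python
from job import *
release(); p=np.array(r.read_eef_pos()); r.movel(p+[0,0,.06],feed=.25)
fetch("red"); print(np.round(r.read_joints(),2))
from chk import *
T=r.grab_frame("top");S=r.grab_frame("side")
cv2.imwrite("pics/t3.png",np.hstack([cv2.resize(f["frame"][a:a+130,b:b+130,::-1],(390,390),interpolation=cv2.INTER_CUBIC) for f,a,b in((T,190,340),(S,210,265))]))
a=(T,(370,195,440,290))
print("blue",barfit([a],"blue",-.0025),"yellow",barfit([a],"yellow",-.0465))
fx=-.088
for n in(0,.008,.03,.045,.06,.08):
    p,q=place(fx,n,.001)
    for h in(0,.04):
        j=r.inverse_kinematics(p+[0,0,h],q); print(n,h,None if j is None else np.round(j,2))
```

```text
released t=22.4 p [ 0.5212 -0.2005  0.1198] F [ 0.2 -0.3  0.1] open 0.0239
grip False t=26.1 p [0.4827 0.1011 0.0236] F [-0.6  0.4  2.7] open 0.0093
lift t=27.1 p [0.4821 0.1009 0.1826] F [-0.4 -0.2 -1.4] open 0.0098
[-0.57  0.15  0.25  2.04 -0.05  0.96 -0.41]
blue (array([ 0.63,  1.93, -1.21]), np.float64(15.1), [251]) yellow (array([-2.39,  5.87, -5.39]), np.float64(133.9), [115])
0 0 [ 0.29  0.23  0.07  2.36 -1.02  0.18  1.28]
0 0.04 [ 0.01  0.15  0.37  2.35 -0.78  0.28  1.04]
0.008 0 [ 0.33  0.21  0.03  2.36 -0.9   0.18  1.17]
0.008 0.04 [-0.04  0.13  0.42  2.35 -0.74  0.29  1.  ]
0.03 0 [ 0.11  0.16  0.28  2.38 -0.87  0.24  1.13]
0.03 0.04 [-0.58  0.09  1.02  2.37 -0.74  0.36  1.02]
0.045 0 [-0.    0.12  0.4   2.39 -0.79  0.28  1.06]
0.045 0.04 [-0.7   0.01  1.11  2.37 -0.49  0.36  0.79]
0.06 0 [-0.67  0.13  1.15  2.41 -0.93  0.37  1.22]
0.06 0.04 [-0.66 -0.08  1.03  2.37 -0.22  0.38  0.52]
0.08 0 [-0.85 -0.04  1.26  2.41 -0.4   0.33  0.72]
0.08 0.04 [-0.58 -0.16  0.92  2.36 -0.03  0.43  0.34]
```

View pics/t3.png

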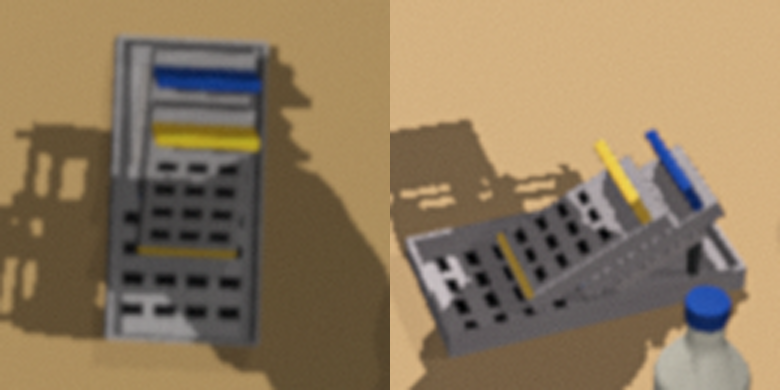

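Both bars are clear and lined up: blue at left panel (207,78), yellow at (207,137). The yellow bar fit is spoiled by the arm's shadow. Place red.

Run:
```python
from job import *
fx=-.088; a0=.001
for n in(.055,.05,.045):
    P=place(fx,n,a0); j=r.inverse_kinematics(*P); print(n,np.round(j,2))
    if j is not None and j[2]<.7: break
r.movep(*P); st("via"); print(np.round(r.read_joints(),2))
seat(fx,a0); print(np.round(r.read_joints(),3)); slide(); print(np.round(r.read_joints(),3))
import cv2; f=r.grab_frame("side"); cv2.imwrite("pics/pl3.png",cv2.resize(f["frame"][190:350,230:430,::-1],None,fx=3.5,fy=3.5,interpolation=cv2.INTER_CUBIC))
```

```text
0.055 [-0.5   0.12  0.95  2.41 -0.9   0.34  1.18]
0.05 [-0.26  0.11  0.68  2.4  -0.85  0.31  1.12]
via t=28.6 p [ 0.4825 -0.1987  0.1217] F [ 1.  -0.3 -0.2] open 0.0097
[-0.26  0.11  0.68  2.4  -0.85  0.31  1.12]Traceback (most recent call last):
  File "<stdin>", line 7, in <module>
  File "job.py", line 18, in seat
    r.movel(place(fx,.008,a0)[0],feed=.12); st("near"); F0=r.read_ft_force()
    ~~~~~~~^^^^^^^^^^^^^^^^^^^^^^^^^^^^^^^
bench.Unreachable: the arm cannot follow that straight line within its joint ranges
```

Run:
```python
from job import *
fx=-.088
for n,a in((.04,.001),(.03,.001),(.02,.001),(.014,.001),(.01,.001),(.006,.001),(.003,.001),(.001,.001),(-.002,.001),(.001,-.002),(.001,-.005),(.001,.004),(.001,.008)):
    j=r.inverse_kinematics(*place(fx,n,a)); print(n,a,None if j is None else np.round(j,3))
```

```text
0.04 0.001 [-0.219  0.143  0.64   2.396 -0.944  0.298  1.215]
0.03 0.001 [-0.048  0.162  0.449  2.388 -0.962  0.267  1.226]
0.02 0.001 [ 0.124  0.182  0.257  2.378 -0.956  0.231  1.218]
0.014 0.001 [ 0.125  0.198  0.256  2.377 -1.016  0.225  1.275]
0.01 0.001 [ 0.292  0.206  0.069  2.367 -0.919  0.191  1.182]
0.006 0.001 [ 0.291  0.216  0.068  2.366 -0.957  0.186  1.22 ]
0.003 0.001 [ 0.291  0.223  0.068  2.365 -0.988  0.182  1.25 ]
0.001 0.001 [ 0.291  0.228  0.067  2.365 -1.009  0.179  1.27 ]
-0.002 0.001 [ 1.261  0.405 -1.031  2.315  0.992  0.252 -0.627]
0.001 -0.002 [ 1.266  0.393 -1.029  2.321  0.962  0.243 -0.598]
0.001 -0.005 [ 1.27   0.393 -1.03   2.327  0.975  0.24  -0.609]
0.001 0.004 [ 0.288  0.229  0.068  2.359 -0.983  0.181  1.242]
0.001 0.008 [ 0.285  0.229  0.068  2.351 -0.949  0.184  1.205]
```

The straight line runs into the limits of joints 5 and 6 on this elbow side, and a mirrored elbow configuration has more room. I'll raise red and swing the elbow over at a safe height.

```bash
cat > swing.py <<'E'
from job import *
fx=-.088
q0=(RT*R.from_matrix(TOOL)).as_quat()
r.movep([.53,-.12,.30],q0); st("high")
for k in range(6):
    j=np.array(r.read_joints()); print(np.round(j,2))
    if j[2]<-.75: break
    d=min(.3,j[2]+.95); j[0]+=d*.92; j[2]-=d; j[4]+=d*.5; j[6]-=d*.5
    r.move_j(list(j)); st("swung")
    g=r.inverse_kinematics([.53,-.12,.30],q0); print(" fix",None if g is None else np.round(g,2))
    if g is not None and g[2]<j[2]+.15: r.move_j(g)
for n,a in((.05,.001),(.03,.001),(.008,.001),(.001,.001),(-.004,.001),(.001,-.006)):
    j=r.inverse_kinematics(*place(fx,n,a)); print(n,a,None if j is None else np.round(j,3))
E
python3 swing.py
```

```text
high t=29.6 p [ 0.5295 -0.1199  0.299 ] F [-0.3  0.8 -1.5] open 0.0098
[-0.95  0.34  1.35  1.83 -0.35  1.25  0.45]
swung t=30.2 p [ 0.501  -0.1688  0.2575] F [ 0.5  0.2 -0.5] open 0.0097
 fix [-0.79  0.2   1.06  1.82 -0.19  1.22  0.27]
[-0.8   0.2   1.06  1.82 -0.19  1.22  0.27]
swung t=31.1 p [ 0.5121 -0.1647  0.279 ] F [-0.3  0.2 -0.9] open 0.0100
 fix [-0.53  0.15  0.72  1.81 -0.1   1.22  0.17]
[-0.54  0.15  0.73  1.81 -0.11  1.22  0.17]
swung t=31.9 p [ 0.5162 -0.1629  0.2894] F [-0.2 -0.3 -0.4] open 0.0100
 fix [-0.25  0.13  0.4   1.8  -0.06  1.22  0.11]
[-0.26  0.13  0.4   1.8  -0.06  1.22  0.12]
swung t=32.7 p [ 0.5185 -0.1612  0.2958] F [ 0.5 -0.1 -1.5] open 0.0099
 fix [ 0.03  0.13  0.09  1.79 -0.01  1.22  0.07]
[ 0.02  0.13  0.09  1.79 -0.01  1.22  0.07]
swung t=33.5 p [ 0.5206 -0.1593  0.3015] F [ 0.8 -0.7 -1.7] open 0.0098
 fix [ 0.31  0.15 -0.23  1.77  0.04  1.23  0.02]
[ 0.31  0.15 -0.23  1.77  0.04  1.23  0.02]
swung t=34.3 p [ 0.5232 -0.1578  0.308 ] F [ 0.1 -0.6 -1.6] open 0.0101
 fix [ 0.59  0.18 -0.55  1.75  0.1   1.24 -0.03]
0.05 0.001 [ 0.89   0.142 -0.548  2.341 -0.288  0.239  0.58 ]
0.03 0.001 [ 0.898  0.197 -0.577  2.338 -0.162  0.188  0.459]
0.008 0.001 [ 1.264  0.367 -1.019  2.317  0.841  0.237 -0.486]
0.001 0.001 [ 1.262  0.394 -1.028  2.315  0.949  0.247 -0.587]
-0.004 0.001 [ 1.26   0.413 -1.033  2.314  1.019  0.255 -0.652]
0.001 -0.006 [ 1.271  0.393 -1.03   2.329  0.979  0.238 -0.613]
```

Run:
```python
from job import *
fx=-.088; q0=(RT*R.from_matrix(TOOL)).as_quat()
j=np.array(r.read_joints()); d=j[2]+1.05; j[0]+=d*.85; j[2]-=d; j[4]+=d*.25; j[6]-=d*.2
r.move_j(list(j)); st("swung"); print(np.round(r.read_joints(),2))
for n,a in((.09,.001),(.07,.001),(.06,.001),(.05,.001),(.03,.001),(.008,.001),(-.004,.001),(.001,-.006)):
    j=r.inverse_kinematics(*place(fx,n,a)); print(n,a,None if j is None else np.round(j,3))
```

```text
swung t=35.2 p [ 0.5281 -0.1197  0.3289] F [-0.2 -0.6 -1.8] open 0.0100
[ 1.01  0.18 -1.05  1.75  0.22  1.24 -0.13]
0.09 0.001 [ 1.372  0.083 -0.992  2.319 -0.259  0.342  0.574]
0.07 0.001 [ 1.38   0.161 -1.042  2.32  -0.024  0.29   0.348]
0.06 0.001 [ 1.356  0.194 -1.036  2.321  0.093  0.269  0.234]
0.05 0.001 [ 1.322  0.224 -1.016  2.322  0.203  0.251  0.126]
0.03 0.001 [ 1.241  0.273 -0.957  2.323  0.406  0.219 -0.073]
0.008 0.001 [ 1.139  0.316 -0.87   2.323  0.608  0.185 -0.274]
-0.004 0.001 [ 1.089  0.34  -0.826  2.321  0.734  0.169 -0.4  ]
0.001 -0.006 [ 1.119  0.33  -0.848  2.335  0.713  0.165 -0.374]
```

Run:
```python
from job import *
fx=-.088; a0=.001
r.movep(*place(fx,.05,a0)); st("via"); print(np.round(r.read_joints(),2))
seat(fx,a0); print(np.round(r.read_joints(),3)); slide(); print(np.round(r.read_joints(),3))
import cv2; f=r.grab_frame("side"); cv2.imwrite("pics/pl3.png",cv2.resize(f["frame"][190:350,230:430,::-1],None,fx=3.5,fy=3.5,interpolation=cv2.INTER_CUBIC))
```

```text
via t=36.2 p [ 0.4832 -0.1994  0.1225] F [ 1.   0.2 -1.2] open 0.0097
[ 1.32  0.22 -1.02  2.32  0.2   0.25  0.13]
near t=36.8 p [ 0.5023 -0.1996  0.085 ] F [ 0.2  0.3 -1.3] open 0.0101
normal True t=37.2 p [ 0.5049 -0.2013  0.0783] F [-1.9 -0.4  6.6] open 0.0096
slope coords [ 1.80857413 -0.8         0.84883602]
[ 1.084  0.323 -0.814  2.322  0.638  0.166 -0.307]
slide True t=37.8 p [ 0.4992 -0.2013  0.0758] F [0.1 0.2 4.6] open 0.0097
moved -6.23 slope coords [31.1 -1.1 64.7]
[ 1.119  0.329 -0.846  2.333  0.707  0.165 -0.367]
```

View pics/pl3.png

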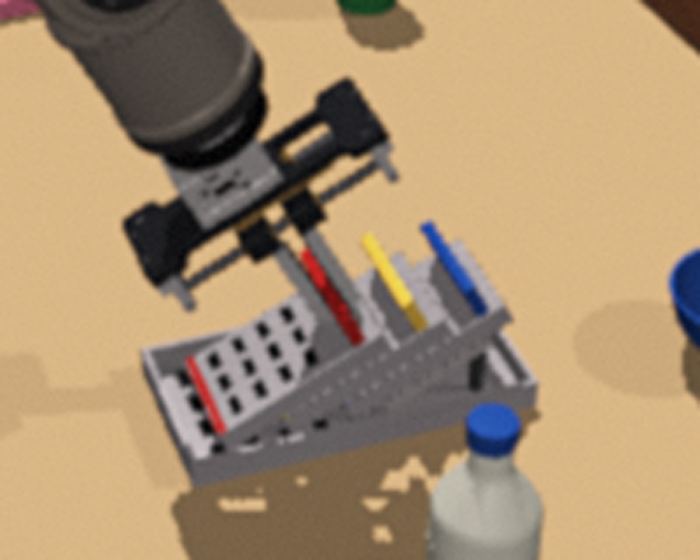

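Red lies on yellow with its foot on the floor at crop (222,430), 40.3 mm down the slope from yellow. Release, draw back, clear the view and check.

Run:
```python
from job import *
release(); p=np.array(r.read_eef_pos()); print(np.round(r.read_joints(),2))
r.move_j([1.01,.18,-1.05,1.75,.22,1.24,-.13])
r.move_j([1.9,.18,-1.05,1.75,.22,1.24,-.13]); st("away")
from chk import *
T=r.grab_frame("top");S=r.grab_frame("side")
cv2.imwrite("pics/t4.png",np.hstack([cv2.resize(f["frame"][a:a+130,b:b+130,::-1],(390,390),interpolation=cv2.INTER_CUBIC) for f,a,b in((T,190,340),(S,210,265))]))
a=(T,(370,195,440,300))
for n,fx in(("blue",-.0025),("yellow",-.0465),("red",-.0905)): print(n,barfit([a],n,fx))
```

```text
released t=39.1 p [ 0.4763 -0.2003  0.1197] F [-0.4 -0.   0.2] open 0.0242
[ 1.49  0.28 -1.2   2.33  0.47  0.28 -0.12]
away t=41.8 p [ 0.2438 -0.485   0.3301] F [ 0.3  1.1 -0.2] open 0.0238
blue (array([ 0.52,  1.38, -0.93]), np.float64(14.8), [252])
yellow (array([-2.25,  4.39, -4.57]), np.float64(135.9), [114])
red (array([-1.07, -0.49, -0.6 ]), np.float64(8.6), [299])
```

View pics/t4.png

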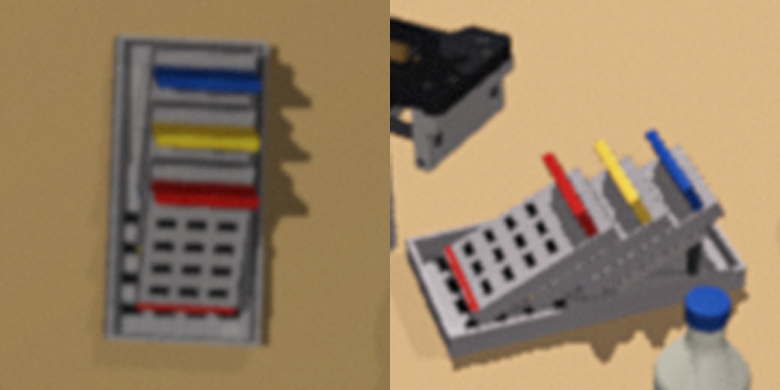

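The row is complete: the bars are parallel at left panel (207,78), (207,137) and (205,193), all clear, and the tray is undisturbed. I'll redo the yellow fit with a wider hue range, then hand in.

Run:
```python
from bench import r
import chk
from chk import *
import vis
T=r.grab_frame("top"); chk.HUE["yellow"]=(22,36)
print(barfit([(T,(370,195,440,300))],"yellow",-.0465))
T0=cv2.imread("pics/top0.png")[:,:,::-1]
d=cv2.absdiff(T["frame"],T0).max(2)
for n,(x,y) in dict(cup=(200,153),bowl=(431,135),bottle=(512,255)).items(): print(n,int((d[y-20:y+20,x-20:x+20]>40).sum()))
r.hold(.5); r.hand_in(); print(r.read_time_s())
```

```text
(array([-0.78,  0.08, -0.59]), np.float64(11.9), [275])
cup 0
bowl 0
bottle 0
the job is handed in; nothing more can be done
the job is handed in; nothing more can be done
```

The three cassettes are fanned in the tray as asked: blue on the back rest, yellow on blue, red on yellow. Each was lowered at 27° until it touched, slid down the slope until its foot met the tray floor, and only then released. I handed the job in at about 42 s, and the handover gives no verdict.

- **Spacing:** the offsets along the slope were 39.9 mm (blue to yellow) and 40.3 mm (yellow to red). That is about 44 to 46 mm along the floor, and the layers lay about 20 mm apart, face to face.
- **Squareness:** the final top-camera fits put each bar within about 1.5 mm of its target sideways and within 1° of square to the tray. All three bars are clear.
- **Foot position:** blue's foot came to rest about 2–3 mm nearer the front than I measured the toe of the slope to be. I took this as tray-measurement error, because the foot was stopped by the floor itself.
- **Other objects:** the top view shows no change at the bottle, cup or bowl.

**Checks that failed or disagreed:**
- The side-camera fit of the blue bar was spoiled by the bottle's blue cap, so I did not use it.
- The first two yellow fits were wrong because the colour range was too narrow; the refit was good.
- The first straight descent with red was refused near joint limits. I swung the elbow to the other side at a safe height and placed red from there. Joint 6 came within about 0.005 rad of its lower limit.

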